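Turn the suction up four clicks and start the pump

TASK

Turn up the suction on the vacuum console: with a fingertip, push the cross-shaped dial round clockwise (seen from above) by exactly four clicks from where it stands, gently, without gripping it and without going past the fourth click or turning it back a click. Then press the round white push button fully down for a moment and let it go. Leave everything else on the bench where it is and pick nothing up.

Things in the scene. Friction and masses are not known exactly. Their poses are not given: they have to be found in the camera images.
- console: grey vacuum-pump control console fixed to the table, 240 (its x, depth) x 360 (its y, width) x 70 high (flat top), origin: centre of its underside; +x points to its rear, where a round gauge stands to 122 high at x = 80 to 100, y = -28 to 28. The dial is on one half of its top and the button on the other, either way round (sizes in mm)
- dial_center (a point): top of the dial's hub, on its upright axis, 110 above the table. The dial is a black cross: hub radius 20, 34 high, with four straight arms at right angles, each 13 thick; three end 50 from the axis, the fourth (the pointer arm, white line on top) 60. The arms span 76 to 106 above the table (sizes in mm)
- dial_pointer (a point): top of the outer end of the dial's pointer arm, 60 from the dial axis, 106 above the table; it turns with the dial. The pointer may start at any bearing (sizes in mm)
- dial_base: the dial's flat round aluminium plate, with the dial on it, fixed to the console: radius 72, top 74 above the table, 12 even tick marks near its rim, one at each detent; origin: centre of its underside, on the dial axis, 70 above the table (sizes in mm)
- dial (a joint): dial angle, rad: 0 at the start (on a detent), growing clockwise seen from above; 12 clicks a turn, one click 0.5236, so four clicks read 2.094. It takes up to about 0.3 N m to pass the hump half way between detents; then the dial springs on by itself to the next detent and stays there. It can turn on past the fourth click
- button_top (a point): centre of the top of the round white push button's cap, radius 16, in a black housing on the console; pressed straight down. Moves with the cap (sizes in mm)
- button (a joint): travel of the push button, m: 0 released, 0.006 fully down (5 N spring); springs back by itself
- adapter: loose aluminium and steel prosthesis adapter standing on the console, dia 38, 48 high, near the middle of its front edge; origin: centre of its underside (70 above the table) (sizes in mm)
- cast: loose white plaster limb cast, a rounded cone dia 110, 178 high, standing on the table beside the console; origin: centre of its underside (sizes in mm)
- jar: loose white jar, dia 68, 85 high, on the table beside the console; origin: centre of its underside (sizes in mm)
- cup: loose white cup, dia 72, 80 high, on the table beside the console; origin: centre of its underside (sizes in mm)
- brush: loose brush lying on the table behind the console, its length along its x (sizes in mm)
- tape: loose tape measure, 65 x 35 x 60 high, on the table beside the console; origin: centre of its underside (sizes in mm)
- driver: loose screwdriver lying on the table between the robot and the console, its length along its x (sizes in mm)

How it is judged:
On the way, in this order (a step that is already met when the one before it is completed fails the run):
1. the dial rests at the fourth click (value of joint dial between 1.9344 and 2.2544 rad and value of joint button below 0.0015 m), for 0.3 s.
2. the button is pressed down (value of joint button above 0.0048 m), for 0.1 s.
At the end, for the whole second after the job is handed in: The dial rests four clicks clockwise of its start (2.094 rad within 0.16), the button is up again after having been pressed, and every loose thing is within 30 mm of where it was (all of step 1 and velocity of joint dial between -0.1 and 0.1 rad/s and distance of each of adapter, cast, jar, cup, brush, tape, driver from where it was at the start of the episode below 0.03 m and height (world z) of adapter above 0.065 m and angle between cast's own z axis and vertical below 0.2 rad); the robot touches nothing.
It fails at once if the dial is turned past the fourth click (more than 0.31 rad beyond it) (value of joint dial above 2.4086 rad).
It fails at once if the dial is turned back a click (value of joint dial below -0.3142 rad).
It fails at once if the button is pressed before the dial is set (value of joint dial below 1.8326 rad and value of joint button above 0.003 m).
It fails at once if the dial is gripped or forced (more than 30 N between fingers and the dial or its plate) (contact force between the fingers and dial_base above 30 N).
It fails at once if a loose thing is shoved more than 30 mm or picked up (distance of any of adapter, cast, jar, cup, brush, tape, driver from where it was at the start of the episode above 0.03 m).
It also fails if it takes over 58 s, if anything falls off the work surface, if the arm or the gripper's body presses on something with over 40 N, if the wrist force passes 120 N, or if a joint passes its speed limit or range.

ROBOT

A 6-joint arm with a two-finger parallel gripper is mounted at the origin on the work surface. World frame = base frame: x ahead of the robot, y to its left, z up, the work surface at z = 0. Lengths are in m, angles in rad, forces in N, time in s.
With the tool pointing down it reaches from about 0.35 to 0.975 m from the base axis. Payload 7.1 kg.
Tool frame: the origin (TCP) lies midway between the tips of the shut fingers; the grasp point (between the pads) lies 19 mm behind it; z points along the fingers, y is the line along which they close (so a half turn about z gives the same grasp; the last joint's range is limited). The gripper opens to 88 mm and grips with 3 to 60 N. Pads are 20 mm wide; open, the fingers measure 115 mm over their backs; the gripper's body (75 mm by 178 mm) begins 61 mm behind the grasp point.
Start: joints at [-1.366, 0.423, 1.63, -0, 1.089, -0.019], TCP at [0.139, -0.609, 0.186] pointing down, gripper open.
Joint ranges: [-3, 3], [-0.9, 2.11], [0.09, 2.58], [-1.31, 4.45], [0.11, 2.69], [-2.54, 2.54]. Speed limits (rad/s): [2.39, 2.39, 3.01, 3.14, 3.14, 3.14].

INTERFACE

Orientations are given as a unit quaternion [w, x, y, z].
In Python, from station import move_pose, movel, movej, command_gripper, wait, inverse_kinematics, read_camera, camera_info, MotionError, job_done, get_time, get_joint_pos, get_qvel, get_effort, get_tcp_pos, get_ee_rot, get_ft_force, get_ft_torque, get_grip_width, get_finger_force gives the robot as it stands. Calls block until the motion is done:
- move_pose(position, orientation): joint-space move of the TCP to a pose.
- movel(position, frame=None, v=0.15, until_force=None): straight line of the TCP; frame=None keeps the orientation; v is the mean speed in m/s. With until_force (N) it stops when the force on the tool has changed by that much, and returns True; else False.
- movej(angles): joint-space move.
- command_gripper(opening): opening from 0.0 (shut) to 1.0 (fully open); the grip force is fixed at half the most; returns when the fingers have stopped.
- wait(seconds).
- inverse_kinematics(position, orientation): joint angles nearest the present ones, or None.
- read_camera(name): name is "scene" or "top"; returns the picture (400x640x3 uint8, red, green, blue); there is no depth.
- camera_info(name): a dict with "intrinsics" (3x3 intrinsics, pixels), "dist" ([k1, k2, p1, p2, k3] as OpenCV has them; the pictures are not rectified), "T" (4x4, takes a point from camera to world coordinates). Camera axes: x right, y up, looking along -z (the intrinsics and any distortion apply to the point x, -y, -z); pixel columns grow to the right and rows downward; lengths in m; the calibration is good to about 2 mm. A picture is of the moment at which its call begins. camera_info takes no time and is no camera call.
A pose or a line that the arm cannot do raises MotionError and nothing moves.
- job_done(): hands the job in; it is judged then, once.
Readings, each from a call of its own:
- get_time(): time.
- get_joint_pos(): joint angles.
- get_qvel(): joint speeds.
- get_effort(): joint torques, N m.
- get_tcp_pos(): TCP position.
- get_ee_rot(): TCP orientation.
- get_ft_force(): force on the tool from outside, world axes, zero at the start.
- get_ft_torque(): the same for the moment, N m.
- get_grip_width(): opening from 0.0 (shut) to 1.0 (fully open).
- get_finger_force(): force on a finger pad.
Only numpy, scipy, OpenCV 4.12 (cv2) and the standard library are available. Lean on these libraries where they do the work, as an engineer would, in place of code of your own. Each camera call takes 0.05 s, during which the arm holds its last target. There are 200 camera calls.

## Working session

There is one attempt and no reset: what is moved stays moved. The work goes in short steps, each a Python script; the robot and the scene stay as the last script left them, time stands still between calls to the robot, and variables do not carry over. Pictures are saved under pics/ and viewed, at most 13 in all, crops included, and the job is handed in when it is done.

```bash
mkdir -p pics; ls
python3 - <<'E'
from station import *
import cv2
for n in("top","scene"):
    im=read_camera(n); cv2.imwrite(f"pics/{n}0.png",im[...,::-1]); c=camera_info(n); print(n,c)
print(get_time(),get_ee_rot())
E
```

```text
pics
top {'intrinsics': array([[399.95326914,   0.        , 318.15178826],
       [  0.        , 399.95326914, 200.21601235],
       [  0.        ,   0.        ,   1.        ]]), 'dist': array([-0.07911968,  0.        ,  0.        ,  0.        ,  0.        ]), 'T': array([[-0.10543964,  0.97467538, -0.19720645,  0.37062686],
       [-0.99442344, -0.10292226,  0.02300056,  0.02806941],
       [ 0.00212114,  0.19853188,  0.98009213,  0.9755288 ],
       [ 0.        ,  0.        ,  0.        ,  1.        ]])}
scene {'intrinsics': array([[507.70369583,   0.        , 324.39412905],
       [  0.        , 507.70369583, 194.56424938],
       [  0.        ,   0.        ,   1.        ]]), 'dist': array([-0.1151772,  0.       ,  0.       ,  0.       ,  0.       ]), 'T': array([[ 0.49476056, -0.63140198,  0.59711266,  1.21428421],
       [ 0.86896801,  0.35128526, -0.34855883, -0.37465977],
       [ 0.01032386,  0.69132496,  0.72247022,  0.88595234],
       [ 0.        ,  0.        ,  0.        ,  1.        ]])}
0.1 [-7.07938868e-04  9.93748773e-01  1.11637228e-01 -6.33164263e-05]
```

View pics/top0.png

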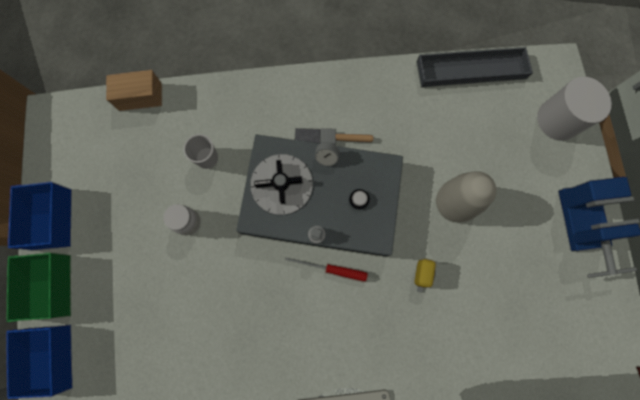

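View pics/scene0.png

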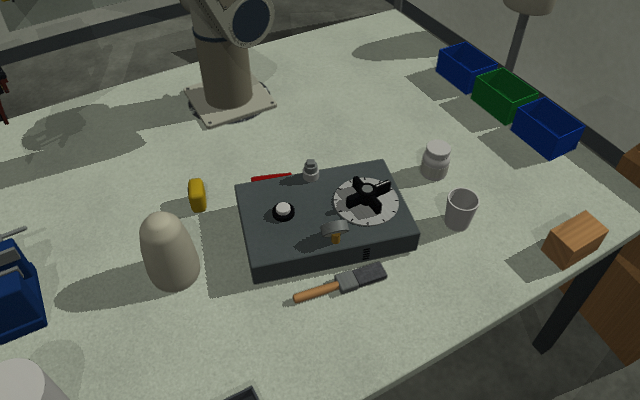

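The top view shows the dial hub at about (281,181), the button at about (360,199) and the adapter at (317,234), with the arm well clear on the right. The pointer arm seems to be the left one. I'll zoom in to check and measure.

```bash
cat > h.py <<'E'
import numpy as np, cv2
from station import *
def ray(n,uv,z):
    c=camera_info(n); p=cv2.undistortPoints(np.array([[uv]],float),c["intrinsics"],c["dist"])[0,0]
    T=c["T"]; d=T[:3,:3]@[p[0],-p[1],-1]; o=T[:3,3]
    return o+d*(z-o[2])/d[2]
def proj(n,P):
    c=camera_info(n);T=c["T"]; q=(np.asarray(P,float)-T[:3,3])@T[:3,:3]*[1,-1,-1]
    return cv2.projectPoints(q[None],np.zeros(3),np.zeros(3),c["intrinsics"],c["dist"])[0].ravel()
E
python3 - <<'E'
from h import *
a=cv2.imread("pics/top0.png")[130:260,230:410]; b=cv2.imread("pics/scene0.png")[150:240,260:410]
a=cv2.resize(a,(720,520),interpolation=2); b=cv2.resize(b,(750,450),interpolation=2)
cv2.imwrite("pics/ta.png",a); cv2.imwrite("pics/sa.png",b)
print(ray("top",(281,181),.11),ray("scene",(368,187.5),.11))
print(ray("top",(360,199),.09),ray("scene",(283,208),.09))
E
```

```text
[0.59698907 0.08558095 0.11      ] [0.60026847 0.09197687 0.11      ]
[ 0.54165334 -0.08718397  0.09      ] [ 0.54804674 -0.08665581  0.09      ]
```

View pics/ta.png

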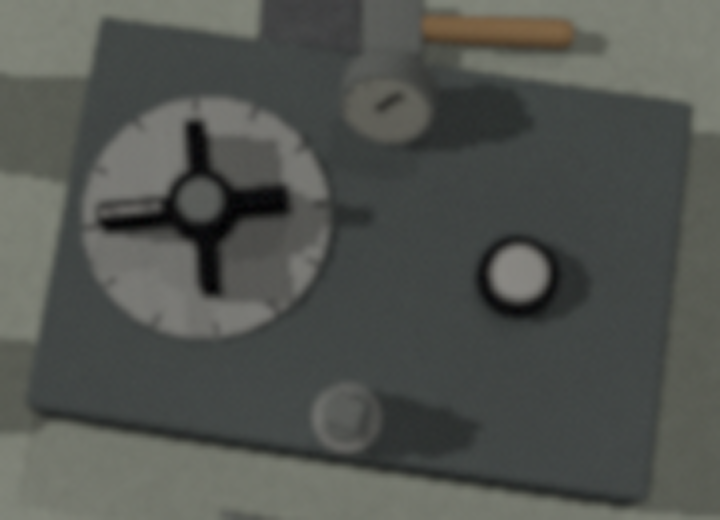

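View pics/sa.png

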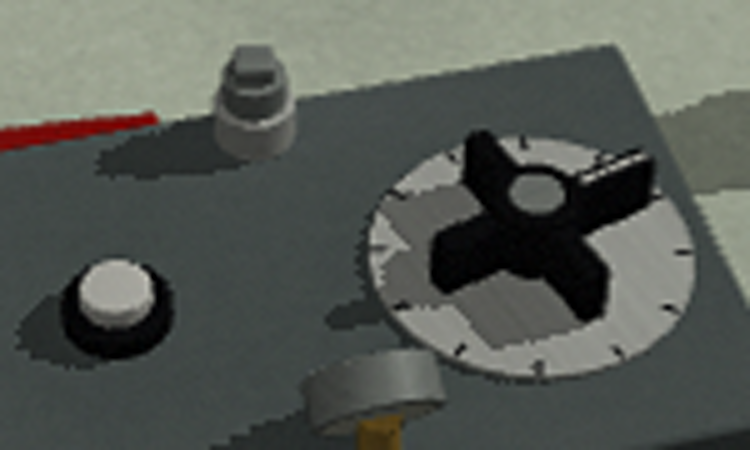

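The crops put the hub at top (280,179) and scene (367,189), and the button cap at top (359.7,198) and scene (283.4,207). The pointer arm with the white line points left in the top view, with its tip at top (255,183) and scene (390,181).

```bash
cat >> h.py <<'E'
from scipy.spatial.transform import Rotation as Rn
def tri(a,b):
    A=np.zeros((3,3));B=np.zeros(3)
    for n,uv in(("top",a),("scene",b)):
        o=camera_info(n)["T"][:3,3]; d=ray(n,uv,0)-o; d/=np.linalg.norm(d); M=np.eye(3)-np.outer(d,d); A+=M;B+=M@o
    return np.linalg.solve(A,B)
def quat(psi):
    c,s=np.cos(psi),np.sin(psi)
    q=Rn.from_matrix([[c,s,0],[s,-c,0],[0,0,-1]]).as_quat(); return [q[3],*q[:3]]
E
python3 - <<'E'
from h import *
f=lambda x,y,s,ox,oy:((x+.5)/s-.5+ox,(y+.5)/s-.5+oy)
t=lambda x,y:f(x,y,4,230,130); s=lambda x,y:f(x,y,5,260,150)
for nm,a,b,z in (("hub",t(200,197),s(537,194),.11),("tip",t(99,213),s(653,155),.106),("btn",t(519,273),s(117,285),.09),
   ("opp",t(287,197),None,.106),("rear",t(193,122),None,.106),("front",t(211,294),s(480,134),.106)):
    print(nm,ray("top",a,z),b and ray("scene",b,z),b and tri(a,b))
print("castbase",ray("top",(455,212),0))
for zz in (.0,): print(proj("top",[.6,.09,.11]))
E
```

```text
hub [0.60218943 0.08821644 0.11      ] [0.60149836 0.08861517 0.11      ] [0.6020214  0.08819098 0.11067126]
tip [0.60004965 0.14567937 0.106     ] [0.60299239 0.1486968  0.106     ] [0.60140157 0.14762256 0.10461804]
btn [ 0.54438248 -0.0861021   0.09      ] [ 0.54445344 -0.08486829  0.09      ] [ 0.54454262 -0.08552956  0.09041601]
opp [0.59810836 0.03993757 0.106     ] None None
rear [0.64740903 0.08870354 0.106     ] None None
front [0.54737157 0.08719866 0.106     ] [0.55494592 0.08919861 0.106     ] [0.54966277 0.08984973 0.10071104]
castbase [ 0.50111422 -0.33179781  0.        ]
[278.91383206 179.90183007]
```

```bash
cat >> h.py <<'E'
C=np.array([.602,.0882]); A0=np.radians(1); Z=.088
def pose(rel_deg,z=Z,r=.037,off=.0165):   # tool pose touching an arm turned rel_deg clockwise of its start
    a=A0-np.radians(rel_deg); u=np.array([np.cos(a),np.sin(a)]); n=np.array([-u[1],u[0]])
    p=C+r*u+off*n; return [*p,z],quat(a+np.pi/2)
E
python3 - <<'E'
from h import *
command_gripper(0)
movel([.139,-.609,.33],v=.3)
p,q=pose(-18,.30); move_pose(p,q); 
for d in (-18,50,112): print(d,inverse_kinematics(*pose(d)))
movel(pose(-18,.125)[0],v=.2)
print(get_time(),get_tcp_pos(),p,get_ft_force())
cv2.imwrite("pics/s1.png",cv2.resize(read_camera("scene")[130:270,240:440,::-1],(800,560),interpolation=2))
E
```

```text
-18 [ 1.62866039e-01  5.64552385e-01  1.65161771e+00 -4.44089210e-16
  9.25422554e-01 -1.68746519e-01]
50 [ 9.23424103e-02  5.65216747e-01  1.65036583e+00 -4.44089210e-16
  9.26010075e-01  9.47553744e-01]
112 [ 5.92269822e-02  5.19158980e-01  1.73651331e+00 -4.44089210e-16
  8.85920369e-01  1.99654245e+00]
6.175 [0.63257081 0.11591233 0.12616264] [np.float64(0.6316123127486316), np.float64(0.11584707821230353), 0.3] [ 1.12532112 -0.63471084 -0.10003726]
```

View pics/s1.png

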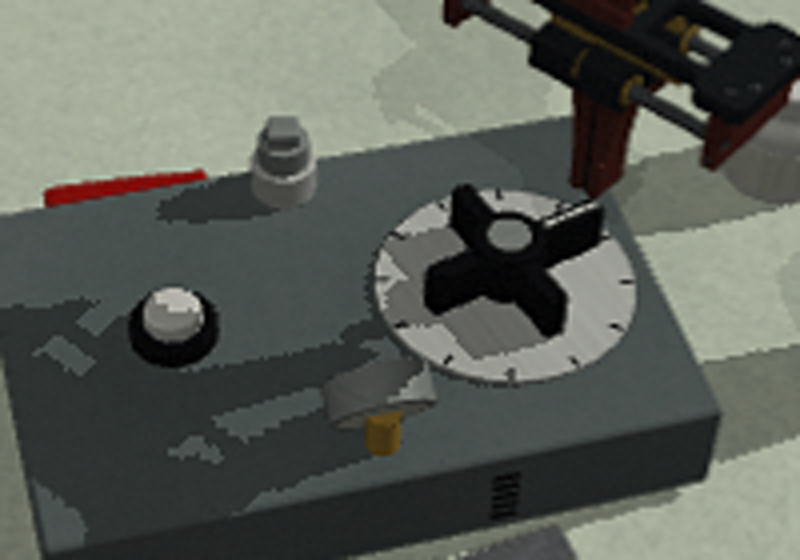

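The scene crop shows the shut fingertip at about (593,195) in the crop, above the quadrant between the pointer arm and the rear arm. I'll check that against the projected TCP, then descend and push.

Run:
```python
from h import *
p=get_tcp_pos(); print("tip in crop",(proj("scene",p)-[240,130])*4)
if np.hypot(*((proj("scene",p)-[240,130])*4-[593,193]))>30: raise SystemExit
if movel(pose(-18)[0],v=.06,until_force=6): print("touched",get_tcp_pos()); raise SystemExit
f0=np.array(get_ft_force()); print(get_time(),get_tcp_pos(),f0)
for d in range(-14,32,4):
    p,q=pose(d); movel(p,q,v=.03)
    f=np.array(get_ft_force())-f0; print(d,f.round(1),round(get_time(),1))
    if np.linalg.norm(f)>20: break
cv2.imwrite("pics/s2.png",cv2.resize(read_camera("scene")[130:270,240:440,::-1],(800,560),interpolation=2))
```

```text
tip in crop [586.09313114 230.64689238]
```

The fingertip shows about 9 px above its projection in the scene image, so I'll check with the top view before descending.

Run:
```python
from h import *
wait(.3); p=get_tcp_pos(); print(p,get_grip_width(),pose(-18)[0],get_ee_rot(),pose(-18)[1])
a=read_camera("top")[120:260,210:330]; b=read_camera("scene")[80:220,320:440]
im=[]
for n,x,o in(("top",a,(210,120)),("scene",b,(320,80))):
    x=cv2.resize(x[...,::-1].copy(),None,fx=3.3,fy=3.3,interpolation=2); x=np.clip(x*1.6,0,255).astype(np.uint8)
    for z,c in((p[2],(0,0,255)),(p[2]+.02,(0,255,0))):
        v=(proj(n,[p[0],p[1],z])-o)*3.3; cv2.circle(x,tuple(int(i) for i in v),3,c,-1)
    im.append(x)
cv2.imwrite("pics/c3.png",np.hstack(im))
```

```text
[0.63193223 0.11593067 0.12564467] 0.0016856151288968592 [np.float64(0.6316123127486316), np.float64(0.11584707821230353), 0.088] [3.70170803e-04 5.80707678e-01 8.14111974e-01 3.86604386e-04] [np.float64(0.0), np.float64(0.5807029557109398), np.float64(0.8141155183563192), np.float64(0.0)]
```

View pics/c3.png

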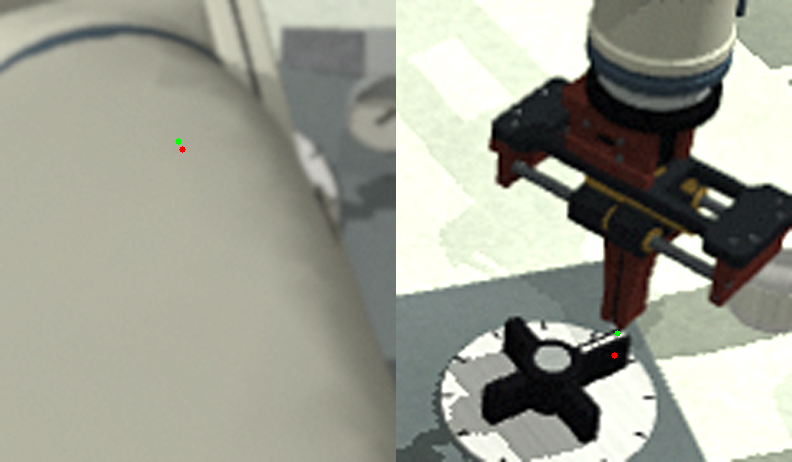

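The top camera is blocked by the arm. Dark pads could be hiding against the black dial, so I'll lift, look again and compare the views.

Run:
```python
from h import *
s0=cv2.imread("pics/scene0.png").astype(int); ims=[]
for k in range(2):
    if k: movel(pose(-18,.19)[0],v=.15); wait(.3)
    p=get_tcp_pos(); s=read_camera("scene")[...,::-1].copy(); v=proj("scene",p)
    d=np.clip(np.abs(s-s0).sum(2)*2,0,255).astype(np.uint8)
    r,c=int(v[1])-35,int(v[0])-35
    for x in(s,cv2.cvtColor(d,8)):
        y=cv2.resize(np.clip(x[r:r+70,c:c+70]*1.5,0,255).astype(np.uint8),None,fx=4,fy=4,interpolation=2)
        cv2.circle(y,tuple(int(i) for i in (v-[c,r])*4),2,(0,0,255),-1); ims.append(y)
cv2.imwrite("pics/c4.png",np.vstack([np.hstack(ims[:2]),np.hstack(ims[2:])]))
print(get_time())
```

```text
7.6083
```

View pics/c4.png

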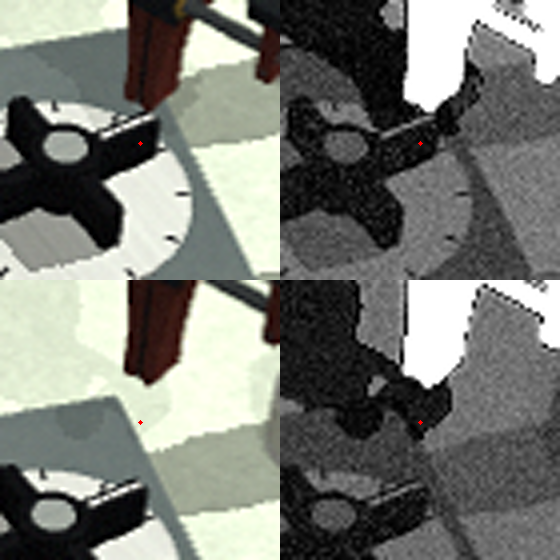

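The visible fingertip sits about 10 px above the reported TCP in both poses, which could mean a height offset of about 25 mm. I'll settle it with a gentle touch on the bare console top, whose height is known to be 70 mm.

Run:
```python
from h import *
print("adapter",ray("top",(316,232),.118),"gauge",ray("top",(327,155),.11))
P=[.578,-.028]; q=quat(np.radians(10))
movel([*get_tcp_pos()[:2],.2],v=.2); move_pose([*P,.16],q); movel([*P,.10],v=.15)
r=movel([*P,.045],v=.03,until_force=4); p=get_tcp_pos(); print(r,p,get_ft_force(),get_time())
v=proj("scene",p); s=read_camera("scene")[...,::-1]
movel([*P,.14],v=.2); c,r=int(v[0])-60,int(v[1])-60
y=cv2.resize(np.clip(s[r:r+110,c:c+120]*1.5,0,255).astype(np.uint8),None,fx=5,fy=5,interpolation=2)
cv2.circle(y,tuple(int(i) for i in (v-[c,r])*5),2,(0,0,255),-1); cv2.imwrite("pics/c5.png",y); print(c,r,get_time())
```

```text
adapter [0.4741948  0.01991982 0.118     ] gauge [ 0.64646896 -0.02315441  0.11      ]
False [ 0.57813267 -0.02799225  0.04515244] [0.32514956 0.17857295 0.04105869] 11.7333
254 161 12.4083
```

View pics/c5.png

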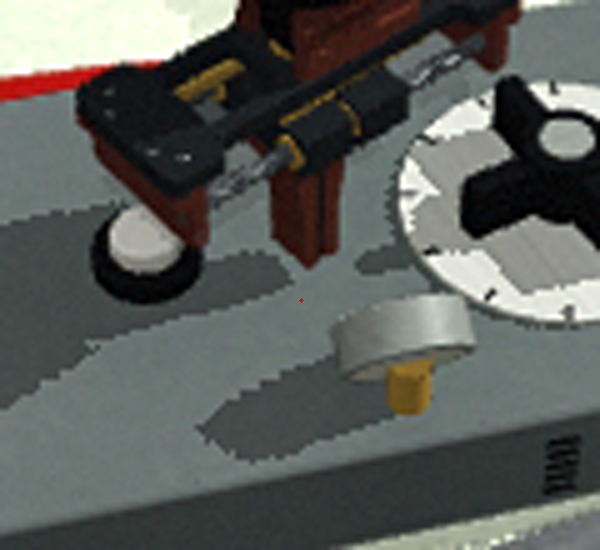

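There was no contact even at TCP z = 0.045, so the real fingertip is more than 25 mm short of the TCP. The end plates stayed clear. I'll continue the touch test to get the exact offset.

Run:
```python
from h import *
P=[.578,-.028]
movel([*P,.048],v=.2)
r=movel([*P,.022],v=.02,until_force=4); p=get_tcp_pos(); f=get_ft_force()
movel([*P,.14],v=.2); print(r,p,f,get_time())
```

```text
True [ 0.57793358 -0.02799581  0.03346632] [-1.06638634 -0.26497729  6.2458238 ] 14.4917
```

The tip is 36.5 mm above the reported TCP, which agrees with the images. I'll push with the tip at z ≈ 0.090. I'm switching to the pointer arm, which sweeps left to rear, so the gripper body stays away from the gauge.

```bash
sed -i 's/A0=np.radians(1); Z=.088/A0=np.radians(91); Z=.0535/' h.py
python3 - <<'E'
from h import *
for d in(-18,40,112): print(np.round(inverse_kinematics(*pose(d)),2))
p,q=pose(-18,.13); move_pose(p,q); movel(pose(-18,.085)[0],v=.15)
if movel(pose(-18)[0],v=.05,until_force=5): print("touched",get_tcp_pos()); raise SystemExit
f0=np.array(get_ft_force()); print(get_time(),get_tcp_pos())
for d in range(-14,25,4):
    p,q=pose(d); movel(p,q,v=.04)
    f=np.array(get_ft_force())-f0; print(d,f.round(1),round(get_time(),2))
    if np.linalg.norm(f)>18: break
s=read_camera("scene")[...,::-1]
cv2.imwrite("pics/s6.png",cv2.resize(np.clip(s[130:270,240:440]*1.5,0,255).astype(np.uint8),(800,560),interpolation=2))
E
```

```text
[ 0.18  0.55  1.8  -0.    0.8  -1.72]
[ 0.19  0.59  1.7  -0.    0.85 -0.7 ]
[ 0.12  0.62  1.65 -0.    0.87  0.49]
18.3 [0.57443486 0.11782491 0.05347975]
-14 [-0.6  0.3 -1.2] 18.55
-10 [-0.9  0.3 -0.4] 18.8
-6 [-0.9  0.7 -1. ] 19.05
-2 [-0.7  0.5 -1.2] 19.3
2 [-5.5 -0.8  1. ] 19.55
6 [-6.5 -0.6  2.1] 19.8
10 [-5.9  0.3  1.7] 20.05
14 [-0.6 -0.7 -0.9] 20.3
18 [-1.1  0.4 -1.5] 20.55
22 [-0.   0.2 -1.8] 20.8
```

View pics/s6.png

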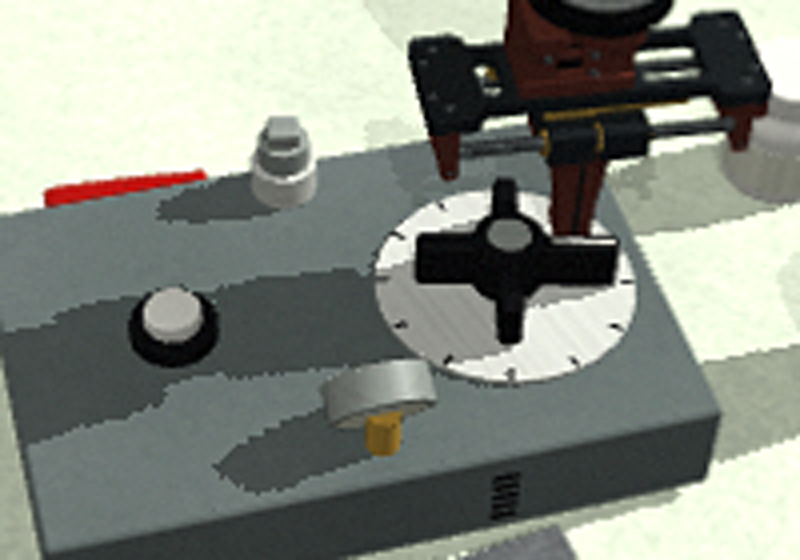

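The finger met the arm at about 0° and it snapped free at about 13°. The picture shows the pointer arm one click further round, with its tip at crop (615,260), and the finger behind it. I'll continue through three more clicks, stopping just past the fourth hump.

Run:
```python
from h import *
f0=np.array([-.0,.0,0.])
for d in [*range(26,96,4),*range(96,111,2)]:
    p,q=pose(d); movel(p,q,v=.05)
    f=np.array(get_ft_force()); print(d,f.round(1),round(get_time(),2))
    if np.linalg.norm(f)>20: print("STOP");break
wait(.2); print(np.round(get_ft_force(),1))
p,q=pose(d-10); movel(p,q,v=.08)
movel([*p[:2],.15],v=.2); wait(.3); print(get_time())
s=read_camera("scene")[...,::-1]
cv2.imwrite("pics/s7.png",cv2.resize(np.clip(s[130:270,240:440]*1.5,0,255).astype(np.uint8),(800,560),interpolation=2))
```

```text
26 [ 0.6  0.4 -0.6] 21.1
30 [-1.9  0.6  0.6] 21.35
34 [-4.4  1.9  1.8] 21.6
38 [-5.5  1.9  2.7] 21.85
42 [-4.3  2.6  2.3] 22.1
46 [-0.6  0.8  0.2] 22.35
50 [ 0.4 -0.9  0.6] 22.6
54 [-0.6  0.5 -0.2] 22.85
58 [-0.2 -0.2 -0.2] 23.1
62 [-2.2  2.8  1.7] 23.35
66 [-3.7  4.7  2. ] 23.6
70 [-2.4  4.6  1.8] 23.85
74 [-1.6  1.  -0.2] 24.1
78 [ 0.2 -0.1 -0.7] 24.35
82 [-0.5 -0.4 -0.4] 24.6
86 [ 0.2  0.7 -1.5] 24.85
90 [0.1 0.6 0. ] 25.1
94 [-0.8  5.4 -0.7] 25.35
96 [-0.7  4.9 -0.6] 25.6
98 [-0.6  5.4 -0.8] 25.85
100 [-0.4  5.5  0.2] 26.1
102 [-0.3  5.4  0.1] 26.35
104 [-0.5  2.5 -0.3] 26.6
106 [ 0.2 -0.4  0.8] 26.85
108 [-0.6 -0.4 -0. ] 27.1
110 [ 0.2  0.  -1. ] 27.35
[ 0.1  0.4 -0.2]
28.8083
```

View pics/s7.png

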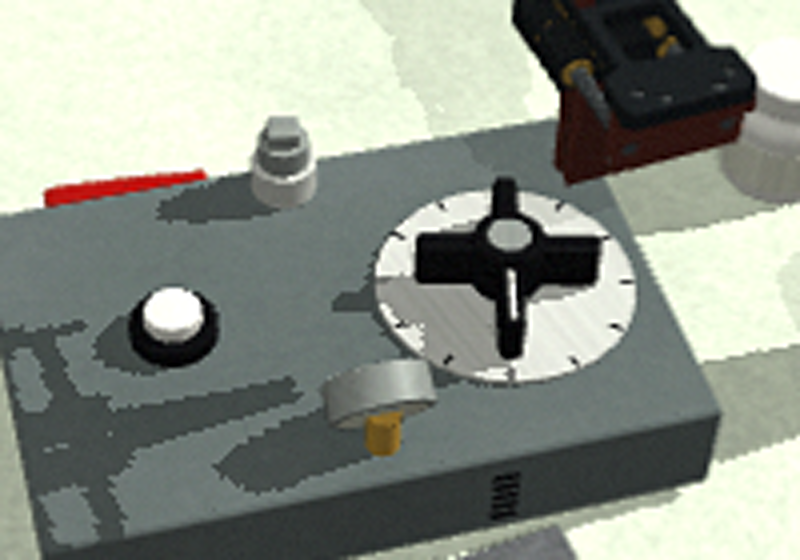

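The picture shows the pointer at crop (511,320), four clicks round from the start. The finger is clear. Next is the button.

Run:
```python
from h import *
P=[.5445,-.0855]
movel([*get_tcp_pos()[:2],.2],v=.2); move_pose([*P,.18],quat(np.radians(10))); movel([*P,.07],v=.15)
r=movel([*P,.042],v=.02,until_force=14); print(r,get_tcp_pos(),np.round(get_ft_force(),1))
wait(.4); print(get_tcp_pos(),np.round(get_ft_force(),1))
movel([*P,.2],v=.15); wait(.3); print(get_time(),np.round(get_ft_force(),1))
```

```text
True [ 0.54445279 -0.08550992  0.04938783] [-1.2  0.4  8.6]
[ 0.54444548 -0.08549873  0.04937487] [-2.4  0.3  9.3]
33.8917 [-0.  -0.5  0.2]
```

The force suggests it bottomed out, but the travel is ambiguous. A second press does no harm, so I'll press again a little firmer to be sure.

Run:
```python
from h import *
P=[.5445,-.0855]
movel([*P,.062],v=.2)
r=movel([*P,.042],v=.01,until_force=28); print(r,get_tcp_pos(),np.round(get_ft_force(),1))
wait(.4); print(get_tcp_pos(),np.round(get_ft_force(),1))
movel([*P,.2],v=.15); wait(.5); print(get_time(),np.round(get_ft_force(),1))
movel([.45,-.2,.32],v=.25); movej([-1.366,0.2,1.5,0,1.4,0]); wait(.3)
a=read_camera("top")[...,::-1][100:300,200:500]
cv2.imwrite("pics/t8.png",cv2.resize(np.clip(a*1.5,0,255).astype(np.uint8),(780,520),interpolation=2)); print(get_time())
```

```text
True [ 0.54452774 -0.08546948  0.04939272] [-2.1  0.8  8.7]
[ 0.54453407 -0.08549442  0.04938304] [-2.2  0.8  9.3]
38.125 [-0.5  0.4  0.1]
41.2
```

View pics/t8.png

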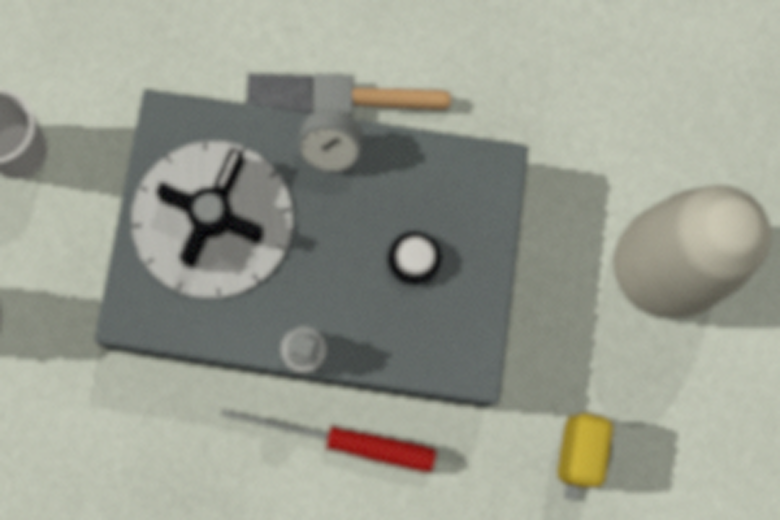

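The top view shows the pointer at (235,155) in the crop, 120° clockwise of its start. The button is up at (415,257), and the loose things in view (adapter, cast, brush, tape, screwdriver and cup) look undisturbed. Both presses stopped at the same hard-stop height under different force limits, so the button went fully down.

```bash
python3 -c "
from station import *
print(job_done())"
```

```text
the job is handed in; nothing more can be done
None
```

The job is handed in: I pushed the dial four clicks clockwise with the shut fingertip, then pressed the button fully down twice (the second to be sure) and released it, with no loose thing seen to move; no verdict was returned.

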